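# Lock the flange turntable with the reach hook

### The arm

A 6-joint arm with a two-finger parallel gripper is mounted at the origin on the work surface. World frame = base frame: x ahead of the robot, y to its left, z up, the work surface at z = 0. Lengths are in m, angles in degrees, forces in N, time in s.
With the tool pointing down it reaches from about 0.275 to 0.725 m from the base axis. Payload 5.6 kg.
Tool frame: the origin (TCP) lies on the centre line of the jaws, within the pads' length; the fingertips stand 19 mm ahead of it and the grasp point (between the pads) is the TCP; z points along the fingers, x is the direction in which the jaws open and shut, and the axes are right-handed (so a half turn about z gives the same grasp; the last joint's range is limited). The gripper opens to 85 mm and grips with 20 to 120 N. Pads are 22 mm wide; open, the fingers measure 114 mm over their backs; the gripper's body (76 mm by 85 mm) begins 54 mm behind the grasp point. The pads swing forward as they close: fully open they stand 13 mm farther back than shut.
Start: joints at [81.165, 14.616, 6.199, 0, -81.583, -16.306], TCP at [0.234, 0.498, 0.25] pointing down, gripper open.
Joint ranges: [-168.99, 168.99], [-69.2, 112.95], [-62.41, 85.93], [-164.36, 98.24], [-168.68, -3.75], [-174.98, 174.98]. Speed limits (degrees/s): [147.25, 147.25, 180, 180, 180, 180].

### API

Orientations are given as [roll, pitch, yaw] about the fixed x, y, z axes, in that order (R = Rz(yaw) Ry(pitch) Rx(roll)).
In Python, from workcell import manip, snapshot, order gives the robot as it stands.
- The arm moves only by the shell command python3 -m jog 'ROWS' [FORCE]. ROWS is JSON, one flat list of numbers, 7 for each row, row after row: the shift along the world's x, y, z in cm, then the turn, a rotation vector about the world's x, y, z in rad, then the opening, from -1 (shut) to 1 (fully open). A call has 1 to 5 rows; each row is the pose to reach, as a shift and turn from the pose measured when the call began; what a row does not reach only later rows make up. A row lasts 1/8 s, in which the tool goes at most 62.5 mm and 10.7 degrees, less where a joint would pass 70% of its speed; a pose out of reach is approached as far as the arm can. A call with a gripper value outside its range is refused whole. The fingers move at their own pace and stop on an object; FORCE is the grip in N (left out, the last holds). Time passes only in rows, so rows that repeat a pose let the fingers close. It gives the time, the measured TCP pose, the force and the opening at its end, in the units of the state.
- manip.sense(): the state, without advancing time (a new reading comes with each control period).
- snapshot(name): name is "side" or "top"; returns a dict with "frame" (384x512x3 uint8, red, green, blue), "z_map" (384x512 float32, m along the optical axis (not along the pixel's ray), 0 where there is no reading), "K" (3x3 intrinsics, pixels), "k1" (the pictures are not rectified: a ray, as slopes to the right and down, at radius r is drawn at 1 + k1 r^2 times it, then the intrinsics apply), "R" (3x3) and "t" (3): a world point X has camera coordinates R X + t. Camera axes: x right, y down, z forward; pixel columns grow to the right and rows downward; lengths in m; the calibration is good to about 2 mm. A picture is of the moment at which its call begins.
- order.job_done(): hands the job in, once; it reports no verdict.
The state is a dict: "clock": time; "q": joint angles; "qvel": joint speeds; "joint_torque": joint torques, N m; "tool_pos": TCP position; "tcp_rot": TCP orientation; "force": force on the tool from outside, world axes, zero at the start; "wrist_torque": the same for the moment, N m; "opening": opening from 0.0 (shut) to 1.0 (fully open).
Only numpy, scipy, OpenCV 4.12 (cv2) and the standard library are available. Lean on these libraries where they do the work, as an engineer would, in place of code of your own. Each camera call takes 0.05 s, during which the arm holds its last target.

### The job

Turn the index plate, which has a black turning post, until the notch in its rim faces the lock bolt. Then take the orange-handled hook from its blue rack, reach it under the red guard, hook the bolt's yellow loop, draw the bolt fully home into the notch and seat it there with a steady pull of about 15 N for a second; never load it beyond 25 N or touch it with the gripper. Put the hook back on its rack as it lay, and leave the other things on the bench alone.

Things in the scene. Friction and masses are not known exactly. Their poses are not given: they have to be found in the camera images.
- fixture: Turntable fixture bolted down: grey base 200 x 290 x 16 mm (x -100..100, y -95..195 mm from its origin). Origin on the plate's upright axis at bench level, z up. Its +y axis points from the plate to the lock bolt, which slides along y at x = 0. A steel guide block for the bolt, 41 mm wide, 54 mm high, fills y 84..100 mm.
- guard (a point): Middle of the opening of the red bar guard over the bolt, 84 mm from the plate's axis (axes as the fixture's). Legs at x = -50, 50 mm, fixture y = 84, 186 mm; roof bars between them with undersides 146 mm above the bench, gaps 18 mm: no gripper fits. One bar at 85 mm height along each side and the back. The end towards the plate is open between the legs, 92 mm wide.
- plate (a joint): Angle of the index plate (rad, positive counter-clockwise from above); 0 = notch exactly in line with the bolt. Starts negative; stops at -1.15 and 0.5; stays where left (0.1 N m friction). Steel disc, 72 mm radius, 22 to 46 mm above the bench, with a copper-coloured flange on top, 44 mm radius, its hub 66 mm above the bench.
- post_grip (a point): Centre of the black sleeve on the plate's upright turning post: 20 mm diameter, 60 to 108 mm above the bench, this point at 84 mm, 60 mm from the plate's axis. With the plate at 0 it stands midway between the fixture's +x and -y directions. Turns with the plate.
- notch (a point): Mouth of the notch in the plate's rim, 72 mm from the axis, 34 mm above the bench; turns with the plate. 19 mm wide, 24 mm deep, yellow line on each side; takes the 14 mm round-nosed bolt. More than about 2.5 mm off, the bolt meets a notch corner or the rim and stops early (near a corner it may nudge the plate in).
- bolt (a joint): Travel of the lock bolt (m): 0 = drawn fully back, 0.030 = fully home in the notch against its solid stop; it moves in the fixture's -y direction. About 3 N of friction; stays where it is left; starts within 6 mm of fully back.
- loop_bar (a point): Middle of the level top bar of the bolt's yellow loop: 8 mm thick, 48 mm wide along the fixture's x, axis 72 mm above the bench (top 76 mm). At bolt travel 0 it is at fixture y = 134 mm; behind it (larger y) is free space to the back of the guard, down to the base at 16 mm. Moves with the bolt.
- rod_grip (a point): Centre of the hooked rod's orange handle, 100 mm long (x), 22 mm wide and high. x runs along the rod to the hook, z up as it lies. A 10 mm steel shaft goes on to x = 215 mm and there turns straight down into a 10 mm thick hook leg ending 37 mm below the shaft's axis. About 0.22 kg, balance point some 25 mm ahead of this centre. On the rack this point is 66 mm above the bench.
- rod_hook (a point): Middle of the hook's leg: 215 mm ahead of the handle's centre and 21 mm below the shaft's axis.
- rack: Blue rack bolted down, base 215 x 75 x 10 mm. Origin at bench level below the resting handle's middle (within 4 mm); x towards the hook. Notched rest for the handle's tail at x -50..-36 mm (floor 55, cheeks to 68 mm high, 30 mm apart) and for the shaft at x 115..125 mm (floor 61, cheeks to 75 mm high, 20 mm apart). Handle free from x = -36 to 50 mm.
- nipple_mid (a point): Bystander: upright length of bright pipe, 60 mm diameter, 90 mm high; point at its centre.
- paste_mid (a point): Bystander: white jar with red lid, 60 mm diameter, 85 mm high; point at its middle.
- reducer_mid (a point): Bystander: steel pipe reducer, 68 mm diameter, 80 mm high; point at its middle.
Mind the look-alikes: they are no part of the job. What is meant by the rack is not green or purple, and is the larger of those in its own colour.

How it is judged (in metres and radians):
On the way, in this order (a step that is already met when the one before it is completed fails the run):
1. the plate is turned so that its notch faces the bolt, the bolt still back (value of joint plate between -0.06 and 0.06 rad and value of joint bolt below 0.01 m), for 0.2 s.
2. the hook is lifted off its rack (distance between rod_grip and rack above 0.12 m), for 0.1 s.
3. the bolt is fully home in the notch and the rod seats it there with a steady pull (value of joint bolt above 0.027 m and contact force between rod and bolt between 10 and 22 N), for 0.5 s.
At the end, for the whole second after the job is handed in: The bolt is within 3 mm of its 30 mm stop, the plate within 0.06 rad of 0, and the hooked rod lies at rest in both notches of its rack, hook leg down and pointing as at the start (handle's centre within 30 mm along, 12 mm across and 5 mm in height of its place) (value of joint bolt above 0.027 m and value of joint plate between -0.06 and 0.06 rad and x of rod_grip in the frame of rack between -0.03 and 0.03 m and y of rod_grip in the frame of rack between -0.012 and 0.012 m and height (world z) of rod_grip between 0.061 and 0.071 m and x of rod_hook in the frame of rack above 0.15 m and z of rod_hook in the frame of rack below 0.06 m and linear speed of rod below 0.02 m/s); the robot touches nothing.
It fails at once if the gripper or arm touches the bolt (contact force between any of the fingers, the arm and bolt above 0.5 N).
It fails at once if the bolt is overloaded by the rod: more than 26 N (contact force between rod and bolt above 26 N).
It fails at once if a bystander is moved more than 30 mm (distance of any of nipple_mid, paste_mid, reducer_mid from where it was at the start of the episode above 0.03 m).
It also fails if it takes over 72 s, if anything falls off the work surface, if the arm or the gripper's body presses on something with over 40 N, if the wrist force passes 120 N, or if a joint passes its speed limit or range.

## Working session

There is one attempt and no reset: what is moved stays moved. The work goes in short steps, Python scripts to look and compute and a shell command to move; the robot and the scene stay as the last step left them, time stands still between calls to the robot, and variables do not carry over. Pictures are saved under pics/ and viewed, and the job is handed in when it is done.

```bash
ls; mkdir -p pics
cat > h.py <<'E'
import numpy as np, cv2, pickle
from workcell import manip, snapshot, order
def snap(n,tag):
    s=snapshot(n); cv2.imwrite(f'pics/{tag}.png',s['frame'][:,:,::-1]); pickle.dump(s,open(f'pics/{tag}.pkl','wb')); return s
def load(tag): return pickle.load(open(f'pics/{tag}.pkl','rb'))
def ray(s,u,v):
    K=s['K']; xd=np.array([(u-K[0,2])/K[0,0],(v-K[1,2])/K[1,1]]); x=xd.copy()
    for _ in range(20): x=xd/(1+s['k1']*(x@x))
    return np.array([x[0],x[1],1.])
def at_z(s,u,v,z):
    R=np.array(s['R']);t=np.array(s['t']); d=R.T@ray(s,u,v); c=-R.T@t
    return c+d*(z-c[2])/d[2]
def dep(s,u,v):
    R=np.array(s['R']);t=np.array(s['t']); d=s['z_map'][int(round(v)),int(round(u))]
    return R.T@(ray(s,u,v)*d-t)
def proj(s,X):
    p=np.array(s['R'])@np.array(X)+np.array(s['t']); x=p[:2]/p[2]; x=x*(1+s['k1']*(x@x)); K=s['K']
    return K[0,0]*x[0]+K[0,2],K[1,1]*x[1]+K[1,2]
def crop(s,u0,v0,u1,v1,f,tag):
    c=s['frame'][v0:v1,u0:u1,::-1]; cv2.imwrite(f'pics/{tag}.png',cv2.resize(c,None,fx=f,fy=f,interpolation=cv2.INTER_CUBIC))
E
python3 - <<'E'
from h import *
for n in('top','side'):
    s=snap(n,n+'0'); print(n,s['K'],s['k1'],-np.array(s['R']).T@np.array(s['t']))
print(manip.sense())
E
```

```text
pics
top [[487.51752735   0.         257.02737632]
 [  0.         487.51752735 189.92348643]
 [  0.           0.           1.        ]] -0.14433022093394576 [ 0.41943876 -0.11511901  1.32976913]
side [[447.30776016   0.         255.8407744 ]
 [  0.         447.30776016 187.71226669]
 [  0.           0.           1.        ]] -0.043276907376533114 [ 0.40421044 -0.97588061  1.01166443]
{'clock': 0.1, 'q': array([ 8.11624703e+01,  1.46515420e+01,  6.13843810e+00, -2.33840063e-02,
       -8.15859085e+01, -1.63048212e+01]), 'qvel': array([ 0.03024519, -0.08425271,  0.10608285,  0.06433303, -0.00777745,
       -0.13078006]), 'joint_torque': array([-3.99977347e-03, -3.87599730e+01,  2.38474184e+01,  5.37804231e+00,
       -3.76277036e-03, -2.05158621e-06]), 'tool_pos': array([0.23346961, 0.49752549, 0.24947344]), 'tcp_rot': array([-1.79994399e+02, -1.01523608e-01, -1.15145798e+02]), 'force': array([-0.24456233, -0.05874498,  0.53689146]), 'wrist_torque': array([ 0.00301537,  0.01209408, -0.0435088 ]), 'opening': 1.0004071575585995}
```

View pics/top0.png

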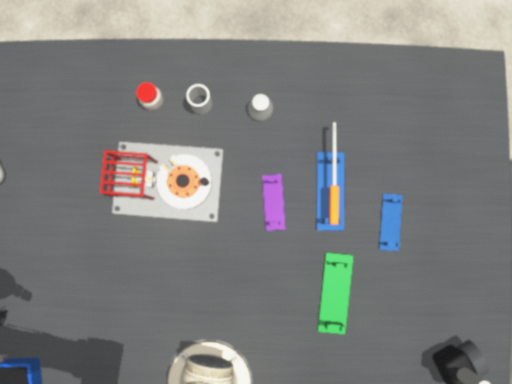

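View pics/side0.png

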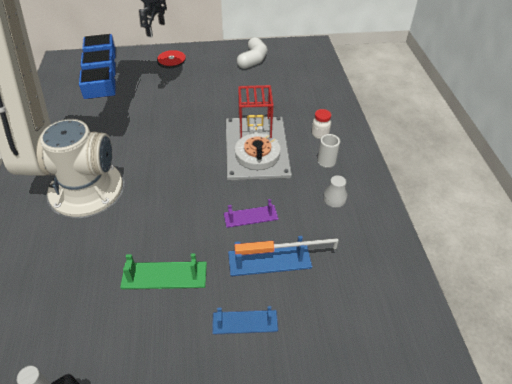

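Run:
```python
from h import *
s=load('top0'); crop(s,90,130,230,230,5,'t_fix'); crop(s,300,110,420,265,3.8,'t_rack')
s=load('side0'); crop(s,215,75,300,185,5,'s_fix'); crop(s,205,225,350,345,5,'s_rack')
```

```text
(no output)
```

View pics/t_fix.png

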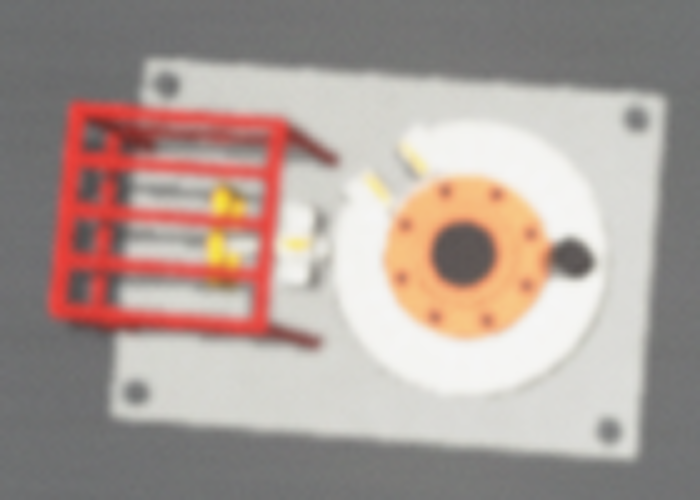

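View pics/t_rack.png

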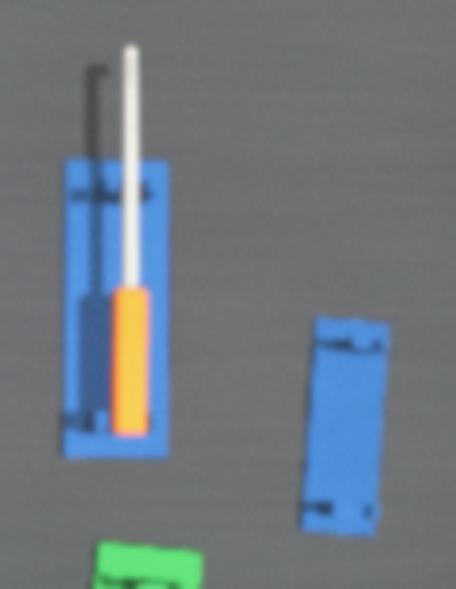

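View pics/s_fix.png

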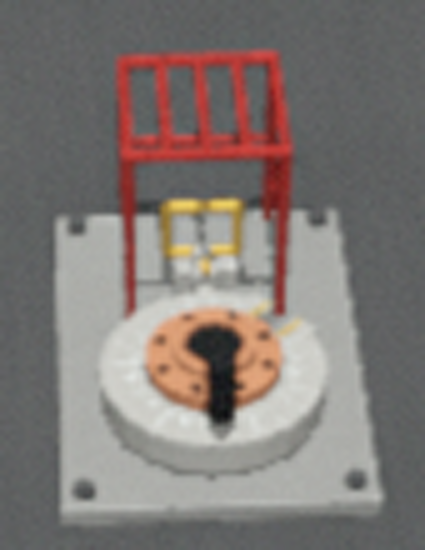

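View pics/s_rack.png

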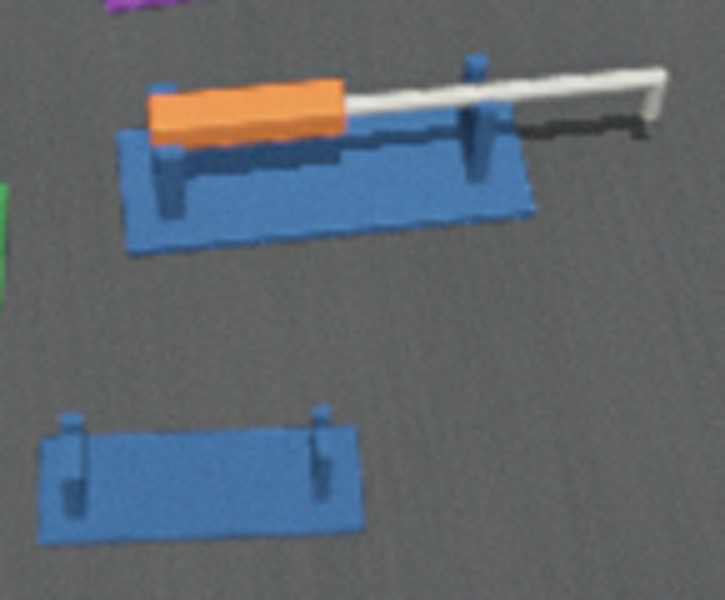

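Run:
```python
from h import *
s=load('top0')
def fit(local,world):
    l=np.array(local);w=np.array(world);lc=l.mean(0);wc=w.mean(0);a=l-lc;b=w-wc
    th=np.arctan2((a[:,0]*b[:,1]-a[:,1]*b[:,0]).sum(),(a*b).sum()); R=np.array([[np.cos(th),-np.sin(th)],[np.sin(th),np.cos(th)]])
    o=wc-R@lc; return np.degrees(th),o,(a@R.T-b)*1000
px=lambda u,v,f,u0,v0:(u0+(u+.5)/f-.5,v0+(v+.5)/f-.5)
# fixture +y -> image left(world +y). fixture x -> image up
C=[(146,60),(665,95),(637,458),(108,417)]
L=[(.1,.195),(.1,-.095),(-.1,-.095),(-.1,.195)]
W=[at_z(s,*px(u,v,5,90,130),.016)[:2] for u,v in C]
print('fix',fit(L,W))
print('hub',at_z(s,*px(464,254,5,90,130),.066), 'post top',at_z(s,*px(574,258,5,90,130),.108))
print('loop',at_z(s,*px(222,236,5,90,130),.076))
for u,v in [(205,450),(464,254)]:
    p=px(u,v,5,90,130);print(dep(s,*p))
# rack
C=[(66,159),(169,160),(168,458),(63,457)]
W=[at_z(s,*px(u,v,3.8,300,110),.010)[:2] for u,v in C]
print([np.linalg.norm(W[i]-W[(i+1)%4]) for i in range(4)],W,np.mean(W,0))
for z,n,u,v in [(.077,'tail',130,436),(.077,'hfront',133,289),(.071,'hook',131,46)]:
    print(n,at_z(s,*px(u,v,3.8,300,110),z))
for n,u,v in [('handle',333,205),('shaft',334.5,165)]: print(dep(s,u,v))
for n,u,v in [('jar',148,92),('pipe',198,92),('red',261,101)]: print(n,dep(s,u,v))
```

```text
fix (np.float64(-3.1472557702792483), array([0.5395408 , 0.07232368]), array([[ 1.64386749,  1.31514844],
       [ 0.79861849, -0.83144984],
       [-1.27679769, -0.11376144],
       [-1.16568829, -0.36993716]]))
hub [0.53953048 0.07244416 0.066     ] post top [0.53455797 0.01046278 0.108     ]
loop [0.54567219 0.19833326 0.076     ]
[0.4350704  0.2220803  0.00139471]
[0.53920478 0.07193547 0.06942749]
[np.float64(0.07504877408064284), np.float64(0.21506137184344878), np.float64(0.075543744862459), np.float64(0.21446235091435206)] [array([ 0.63171473, -0.2856484 ]), array([ 0.63274197, -0.36069014]), array([ 0.41768083, -0.36100715]), array([ 0.41725246, -0.28546462])] [ 0.5248475  -0.32320258]
tail [ 0.43228867 -0.32235683  0.077     ]
hfront [ 0.53241084 -0.32363626  0.077     ]
hook [ 0.7023753  -0.32276191  0.071     ]
[ 0.48214817 -0.31946083  0.07861868]
[ 0.58655873 -0.32319099  0.0760155 ]
jar [0.77019021 0.16943999 0.08408577]
pipe [0.78716087 0.04369602 0.02883656]
red [ 0.75100846 -0.12872355  0.0809859 ]
```

```bash
python3 -m jog '[3,-4.85,0,0,0,-0.121,1, 6,-9.7,0,0,0,-0.242,1, 9,-14.55,0,0,0,-0.363,1, 12,-19.4,0,0,0,-0.484,1, 15,-24.25,0,0,0,-0.605,1]' 30; python3 -m jog '[3,-4.85,0,0,0,-0.121,1, 6,-9.7,0,0,0,-0.242,1, 9,-14.55,0,0,0,-0.363,1, 12,-19.4,0,0,0,-0.484,1, 15,-24.25,0,0,0,-0.605,1]'
```

```text
clock: 0.72
tool_pos: [0.3839, 0.2533, 0.2493]
tcp_rot: [-180.0, -0.1, -150.0]
force: [0.1, 0.3, 0.5]
opening: 1.002
clock: 1.35
tool_pos: [0.5344, 0.009, 0.249]
tcp_rot: [-180.0, -0.1, 175.1]
force: [-0.1, 0.4, 0.4]
opening: 1.002
```

```bash
python3 -m jog '[0,0.35,-5,0,0,0,1, 0,0.35,-10,0,0,0,1, 0,0.35,-13,0,0,0,1, 0,0.35,-15.7,0,0,0,1, 0,0.35,-15.7,0,0,0,1]' 30; python3 -m jog '[0,0,0,0,0,0,-1, 0,0,0,0,0,0,-1, 0,0,0,0,0,0,-1, 0,0,0,0,0,0,-1,0,0,0,0,0,0,-1]'
```

```text
clock: 1.98
tool_pos: [0.5326, 0.0121, 0.0897]
tcp_rot: [-179.9, -0.5, 175.1]
force: [0.5, -0.6, 0.8]
opening: 1.002
clock: 2.6
tool_pos: [0.5337, 0.0121, 0.0909]
tcp_rot: [-179.9, -0.3, 175.1]
force: [1.0, -0.8, 4.6]
opening: 0.22
```

Run:
```python
from h import *
s=snap('side','side1'); crop(s,205,60,310,190,4.5,'s1')
```

```text
(no output)
```

View pics/s1.png

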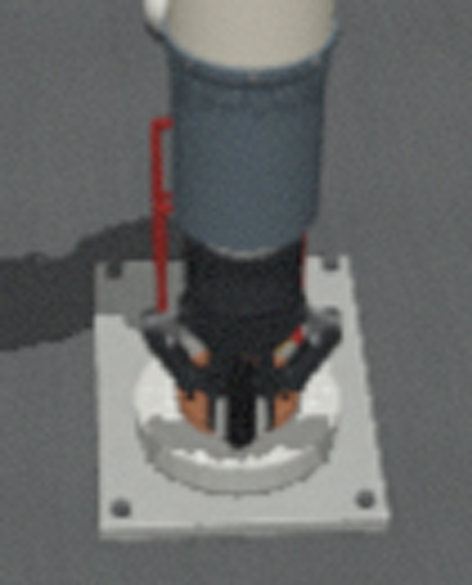

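```bash
python3 -m jog '[0.5,-0.03,0,0,0,0.083,-1, 1.0,-0.01,0,0,0,0.165,-1, 1.5,0.04,0,0,0,0.248,-1, 1.99,0.14,0,0,0,0.33,-1, 2.47,0.27,0,0,0,0.413,-1]'
```

```text
clock: 3.28
tool_pos: [0.559, 0.0149, 0.0909]
tcp_rot: [-179.9, -0.2, -161.1]
force: [3.1, -0.0, 0.1]
opening: 0.228
```

```bash
python3 -m jog '[0.46,0.18,0,0,0,0.083,-1, 0.9,0.39,0,0,0,0.165,-1, 1.33,0.64,0,0,0,0.248,-1, 1.74,0.93,0,0,0,0.33,-1, 2.1,1.24,0,0,0,0.412,-1]'; python3 -m jog '[0,0,0,0,0,0,-1, 0,0,0,0,0,0,0,0,0,0,0,0,0,1, 0,0,0,0,0,0,1,0,0,0,0,0,0,1]'
```

```text
clock: 3.9
tool_pos: [0.5812, 0.0277, 0.0909]
tcp_rot: [-179.9, -0.1, -137.4]
force: [4.7, -0.2, -1.5]
opening: 0.225
clock: 4.53
tool_pos: [0.581, 0.0276, 0.0909]
tcp_rot: [-179.9, -0.1, -137.4]
force: [0.1, -0.3, -0.2]
opening: 1.0
```

```bash
python3 -m jog '[0,0,5,0,0,0,1, 0,0,10,0,0,0,1, 0,0,15,0,0,-0.15,1, -1,-3.5,16,0,0,-0.3,1, -2,-7,16,0,0,-0.45,1]'; python3 -m jog '[-1,-3.5,0,0,0,-0.16,1, -2,-7,0,0,0,-0.32,1, -3,-10.5,0,0,0,-0.48,1, -4,-14,0,0,0,-0.64,1, -5,-17.5,0,0,0,-0.8,1]';python3 - <<'E'
from h import *
s=snap('top','top2'); crop(s,90,130,230,230,5,'t2');print(manip.sense()['q'])
s=snap('side','side2'); crop(s,215,75,300,185,5,'s2')
E
```

```text
clock: 5.15
tool_pos: [0.5612, -0.0429, 0.2523]
tcp_rot: [-179.9, 0.0, -163.4]
force: [-0.6, 0.3, 0.8]
opening: 1.0
clock: 5.78
tool_pos: [0.5106, -0.219, 0.2524]
tcp_rot: [-179.9, 0.0, 150.4]
force: [0.2, -0.1, 0.4]
opening: 0.997
[ -7.28629855  15.24690388   7.26804927   0.22882122 -82.10838037
 -22.81663533]
```

View pics/t2.png

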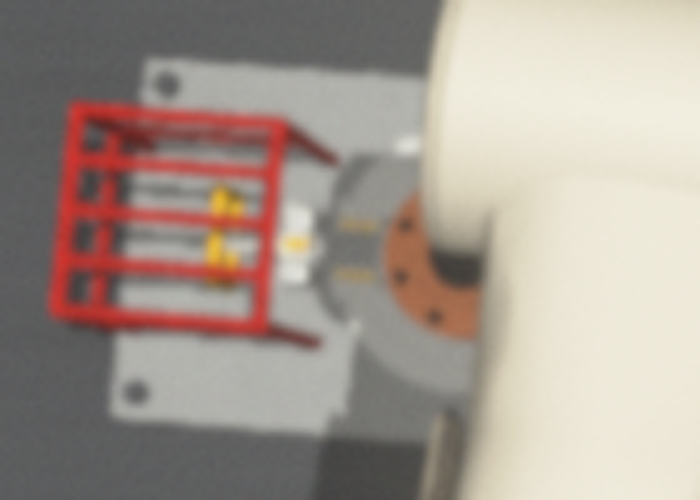

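View pics/s2.png

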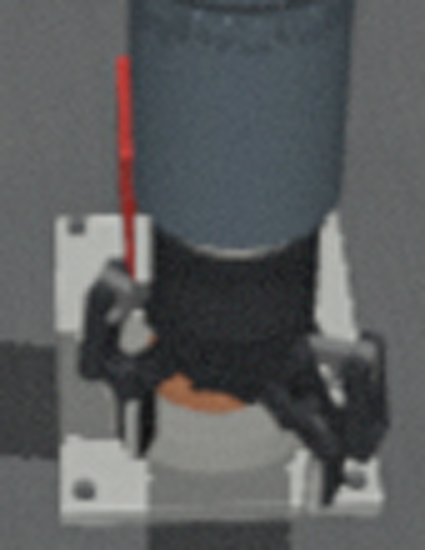

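Run:
```python
from h import *
s=load('top2'); px=lambda u,v:(90+(u+.5)/5-.5,130+(v+.5)/5-.5)
th=np.radians(-3.15);o=np.array([.5395,.0724]);R=np.array([[np.cos(th),-np.sin(th)],[np.sin(th),np.cos(th)]])
for n,u,v,z in [('l1',358.5,224.5,.046),('l2',353.5,275,.046),('mid',356,249.7,.046),('boltmark',297,243,.054),('loop a',230,190,.076),('loop b',214,280,.076),('hub',464,254,.066)]:
    print(n,(R.T@(at_z(s,*px(u,v),z)[:2]-o)*1000).round(1))
```

```text
l1 [13.3 60.8]
l2 [-13.7  61.1]
mid [-0.2 60.9]
boltmark [ 0.4 91.1]
loop a [ 23.6 124.2]
loop b [-24.  128.1]
hub [0. 0.]
```

```bash
python3 -m jog '[-0.7,-2.5,0,0,0,-0.18,1, -1.4,-5,0,0,0,-0.36,1, -2.1,-7.5,0,0,0,-0.54,1, -2.8,-10.4,0,0,0,-0.72,1, -2.8,-10.4,0,0,0,-0.9,1]'; python3 -m jog '[0,0,-2,0,0,-0.154,1, 0,0,-4,0,0,-0.154,1, 0,0,-5,0,0,-0.154,1]'
```

```text
clock: 6.5
tool_pos: [0.4816, -0.3255, 0.252]
tcp_rot: [-179.8, -0.0, 98.4]
force: [0.5, 0.3, -0.7]
opening: 0.999
clock: 6.88
tool_pos: [0.4813, -0.3248, 0.2008]
tcp_rot: [-179.7, -0.1, 89.7]
force: [0.1, -0.9, -0.1]
opening: 1.001
```

```bash
python3 -m jog '[0.1,0.18,-4,0,0,0,1, 0.1,0.18,-8,0,0,0,1, 0.1,0.18,-11,0,0,0,1, 0.1,0.18,-13.4,0,0,0,1, 0.1,0.18,-13.4,0,0,0,1]'; python3 -m jog '[0,0,0,0,0,0,-1,0,0,0,0,0,0,-1,0,0,0,0,0,0,-1,0,0,0,0,0,0,-1,0,0,0,0,0,0,-1]' 80;python3 - <<'E'
from h import *
s=snap('side','side3'); crop(s,205,180,350,300,5,'s3');print(manip.sense())
E
```

```text
clock: 7.5
tool_pos: [0.4814, -0.3223, 0.0654]
tcp_rot: [-179.5, -0.1, 89.7]
force: [0.1, 0.5, 0.7]
opening: 1.004
clock: 8.12
tool_pos: [0.4819, -0.3226, 0.0663]
tcp_rot: [-179.6, -0.1, 89.7]
force: [-0.4, 1.5, 5.7]
opening: 0.245
{'clock': 8.175, 'q': array([-1.83268798e+01,  2.50528613e+01, -6.65635590e+00,  5.20461633e-02,
       -5.87302458e+01, -7.19515630e+01]), 'qvel': array([ 0.05209597, -0.02874382,  0.05713188, -0.03379993,  0.00965479,
       -0.00606017]), 'joint_torque': array([-4.93584853e-01, -4.22375822e+01,  1.90076441e+01,  4.24738973e+00,
        3.08416290e-01, -5.31090613e-03]), 'tool_pos': array([ 0.4819243 , -0.32256256,  0.06627686]), 'tcp_rot': array([-1.79568432e+02, -9.40583853e-02,  8.97483890e+01]), 'force': array([-0.09545241,  1.61729794,  5.83495737]), 'wrist_torque': array([ 0.42093793,  0.19289359, -0.01505537]), 'opening': 0.2429001208467926}
```

View pics/s3.png

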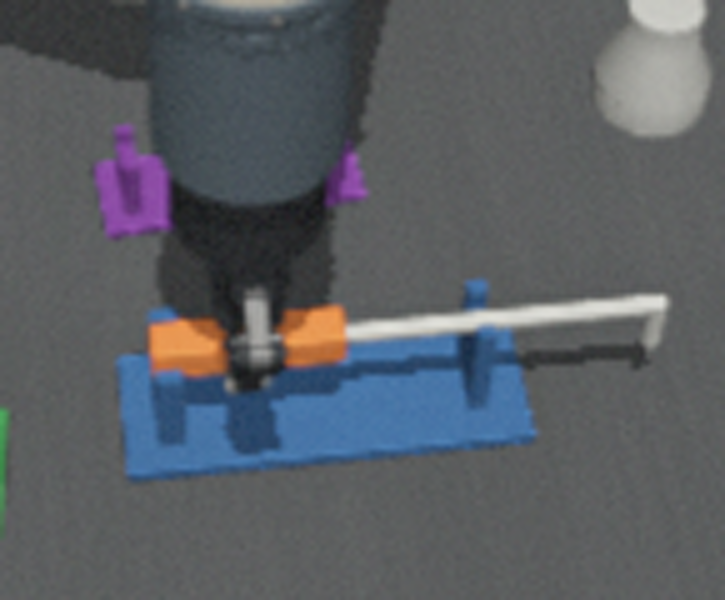

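```bash
python3 -m jog '[0,0,2,0,0,0,-1, 0,0,5,0,0,0,-1, 0,0,9,0,0,0,-1, 0,0,14,0,0,0,-1, 0,0,18,0,0,0,-1]'; python3 -m jog '[0,0,0,0,0,0,-1]'; python3 -m jog '[0.5,2.2,0,0,0,0.152,-1, 1,4.4,0,0,0,0.304,-1, 1.5,6.6,0,0,0,0.456,-1, 2,8.8,0,0,0,0.608,-1, 2.5,11,0,0,0,0.76,-1]';  python3 -m jog '[0.5,2.2,0,0,0,0.152,-1, 1,4.4,0,0,0,0.304,-1, 1.5,6.6,0,0,0,0.456,-1, 2,8.8,0,0,0,0.608,-1, 2.3,11,0,0,0,0.76,-1]'; python3 -m jog '[0,0,0,0,0,0,-1]'
python3 - <<'E'
from h import *
print(manip.sense())
s=snap('side','side4'); snap('top','top4')
E
```

```text
clock: 8.8
tool_pos: [0.4816, -0.3224, 0.2474]
tcp_rot: [-179.5, -0.1, 89.7]
force: [1.3, -1.5, -1.9]
opening: 0.247
clock: 8.93
tool_pos: [0.4826, -0.323, 0.2503]
tcp_rot: [-179.8, 0.0, 89.7]
force: [0.4, 0.2, -3.0]
opening: 0.245
clock: 9.55
tool_pos: [0.5069, -0.2118, 0.2481]
tcp_rot: [-179.8, -0.2, 133.6]
force: [-0.7, 0.1, -1.9]
opening: 0.237
clock: 10.18
tool_pos: [0.5291, -0.1008, 0.2458]
tcp_rot: [-179.8, -0.4, 177.4]
force: [0.0, -0.1, -2.1]
opening: 0.243
clock: 10.3
tool_pos: [0.5285, -0.0995, 0.244]
tcp_rot: [-179.8, -0.6, 177.5]
force: [0.3, -0.5, -2.8]
opening: 0.244
{'clock': 10.3, 'q': array([  6.0849768 ,  13.73090917,   4.08154542,   0.09457825,
       -80.98901364,  -8.60977611]), 'qvel': array([-0.8780107 ,  0.76215883, -1.35804559,  0.11600698,  0.08109624,
       -0.86129431]), 'joint_torque': array([ 7.44134244e-01, -3.92495155e+01,  2.48914450e+01,  5.60596749e+00,
       -4.11748595e-03,  4.91518490e-01]), 'tool_pos': array([ 0.528469  , -0.09950028,  0.24401067]), 'tcp_rot': array([-179.81223189,   -0.61723581,  177.48952288]), 'force': array([ 0.3199505 , -0.5052751 , -2.82714784]), 'wrist_torque': array([-0.08936643, -0.04147702,  0.06264775]), 'opening': 0.2443546878068307}
```

View pics/side4.png

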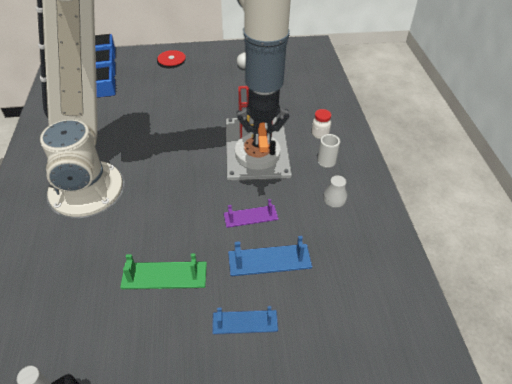

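View pics/top4.png

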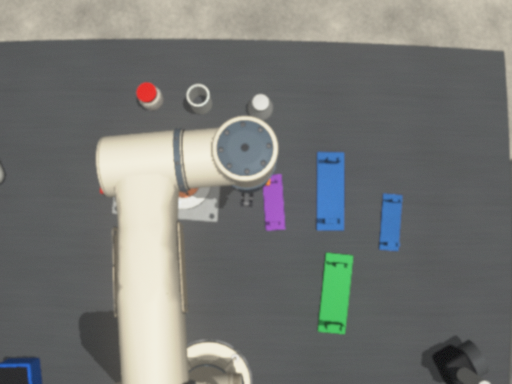

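```bash
python3 -m jog '[0.15,-0.3,-3,0,0,-0.011,-1, 0.15,-0.3,-6,0,0,-0.011,-1, 0.15,-0.3,-9,0,0,-0.011,-1, 0.15,-0.3,-11.5,0,0,-0.011,-1, 0.15,-0.3,-11.5,0,0,-0.011,-1]'
python3 - <<'E'
from h import *
s=snap('side','side5'); crop(s,200,60,310,190,4.5,'s5'); s=snap('top','top5'); crop(s,90,120,290,240,4,'t5')
E
```

```text
clock: 11.02
tool_pos: [0.5278, -0.1044, 0.1268]
tcp_rot: [-179.8, -0.9, 176.5]
force: [-0.4, -0.1, -2.0]
opening: 0.244
```

View pics/s5.png

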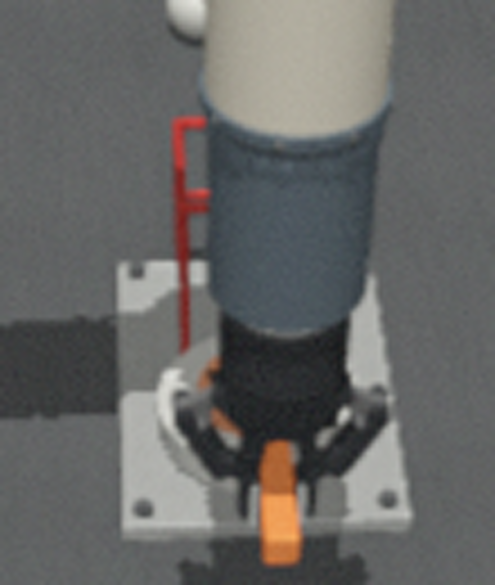

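```bash
python3 -m jog '[0.3,3,0,0,0.008,0,-1, 0.5,6,0,0,0.016,0.004,-1, 0.65,8.5,0,0,0.016,0.004,-1, 0.79,10.69,0,0,0.016,0.004,-1, 0.79,10.69,0,0,0.016,0.004,-1]'
python3 - <<'E'
from h import *
s=snap('side','side6'); crop(s,200,60,310,190,4.5,'s6'); s=snap('top','top6'); crop(s,90,120,290,240,4,'t6');print(manip.sense()['force'],manip.sense()['tool_pos'])
E
```

```text
clock: 11.75
tool_pos: [0.539, 0.0037, 0.1313]
tcp_rot: [-179.7, -1.3, 176.9]
force: [-1.0, 0.1, -2.2]
opening: 0.249
[ 0.30713856 -0.23610515 -1.97814135] [0.53853253 0.00238218 0.13088399]
```

View pics/s6.png

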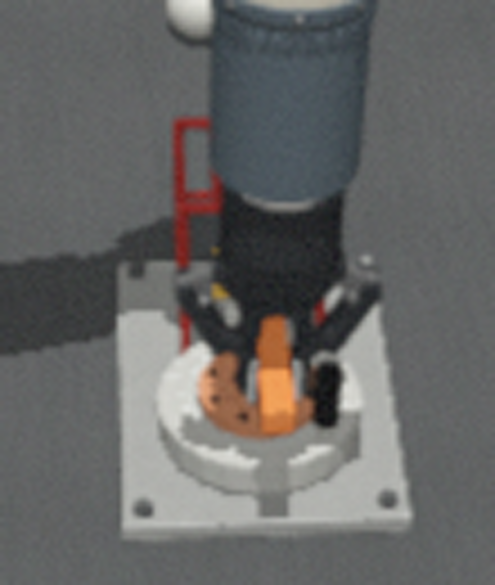

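View pics/t6.png

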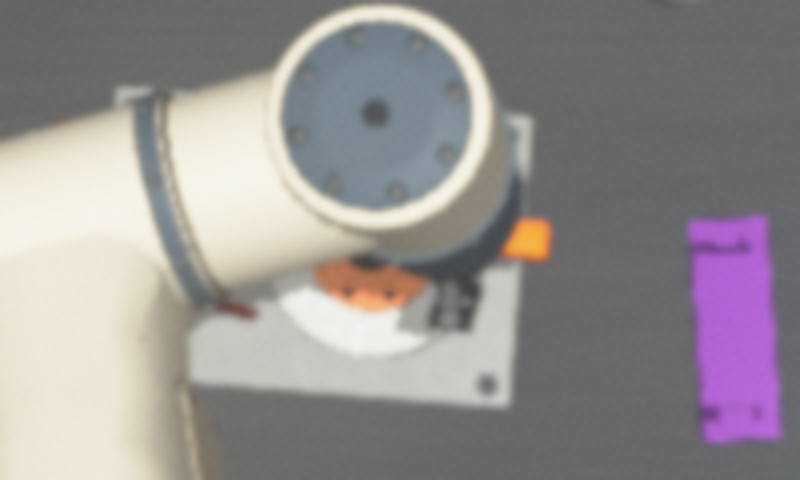

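```bash
python3 -m jog '[-0.28,0,0,0,-0.022,0,-1, -0.28,0,-1,0,-0.022,0,-1, -0.28,0,-2,0,-0.022,0,-1, -0.28,0,-2.5,0,-0.022,0,-1]';python3 -m jog '[0,0,-0.8,0,0,0,-1, 0,0,-1.5,0,0,0,-1, 0,0,-1.5,0,0,0,-1]'
```

```text
clock: 12.35
tool_pos: [0.5351, 0.0021, 0.1046]
tcp_rot: [-179.8, -0.3, 176.8]
force: [0.0, -0.7, -1.8]
opening: 0.25
clock: 12.72
tool_pos: [0.5347, 0.002, 0.0888]
tcp_rot: [-179.7, -0.3, 176.8]
force: [-0.3, -0.0, -1.9]
opening: 0.244
```

```bash
python3 -m jog '[-0.02,-0.4,0,0,0,0,-1, -0.04,-0.8,0,0,0,0,-1]';python3 -m jog '[-0.01,-0.2,0,0,0,0,-1, -0.02,-0.4,0,0,0,0,-1]';python3 -m jog '[-0.01,-0.2,0,0,0,0,-1, -0.02,-0.4,0,0,0,0,-1]'
```

```text
clock: 12.98
tool_pos: [0.5345, -0.0057, 0.089]
tcp_rot: [-179.8, -0.3, 176.8]
force: [-1.4, 2.7, -2.4]
opening: 0.241
clock: 13.22
tool_pos: [0.5343, -0.0096, 0.0891]
tcp_rot: [-179.8, -0.3, 176.8]
force: [-0.5, 2.8, -2.9]
opening: 0.24
clock: 13.48
tool_pos: [0.5341, -0.0136, 0.089]
tcp_rot: [-179.8, -0.3, 176.8]
force: [-0.4, 2.6, -3.2]
opening: 0.241
```

```bash
python3 -m jog '[-0.01,-0.2,0,0,0,0,-1, -0.02,-0.4,0,0,0,0,-1, -0.03,-0.6,0,0,0,0,-1]';python3 -m jog '[-0.01,-0.15,0,0,0,0,-1, -0.02,-0.3,0,0,0,0,-1]';python3 -m jog '[-0.01,-0.1,0,0,0,0,-1,-0.01,-0.2,0,0,0,0,-1]'
```

```text
clock: 13.85
tool_pos: [0.5338, -0.0197, 0.089]
tcp_rot: [-179.8, -0.3, 176.8]
force: [-0.4, 3.3, -2.5]
opening: 0.243
clock: 14.1
tool_pos: [0.5336, -0.0229, 0.089]
tcp_rot: [-179.8, -0.3, 176.8]
force: [-0.3, 2.9, -3.4]
opening: 0.243
clock: 14.35
tool_pos: [0.5335, -0.025, 0.089]
tcp_rot: [-179.8, -0.3, 176.8]
force: [-0.8, 3.0, -3.7]
opening: 0.246
```

```bash
python3 -m jog '[0,-0.05,0,0,0,0,-1,-0.01,-0.1,0,0,0,0,-1]';python3 -m jog '[0,-0.05,0,0,0,0,-1,-0.01,-0.1,0,0,0,0,-1]'; python3 -m jog '[0,-0.03,0,0,0,0,-1,0,-0.06,0,0,0,0,-1]'
```

```text
clock: 14.6
tool_pos: [0.5334, -0.026, 0.089]
tcp_rot: [-179.8, -0.3, 176.8]
force: [-0.6, 2.9, -2.9]
opening: 0.245
clock: 14.85
tool_pos: [0.5333, -0.027, 0.089]
tcp_rot: [-179.8, -0.3, 176.8]
force: [0.8, 3.1, -2.1]
opening: 0.245
clock: 15.1
tool_pos: [0.5333, -0.0276, 0.089]
tcp_rot: [-179.8, -0.3, 176.8]
force: [-1.2, 3.1, -2.0]
opening: 0.246
```

```bash
python3 -m jog '[0,-0.03,0,0,0,0,-1,0,-0.06,0,0,0,0,-1]';python3 -m jog '[0,-0.03,0,0,0,0,-1,0,-0.06,0,0,0,0,-1]'; python3 -m jog '[0,-0.03,0,0,0,0,-1,0,-0.05,0,0,0,0,-1]'
```

```text
clock: 15.35
tool_pos: [0.5333, -0.0282, 0.089]
tcp_rot: [-179.8, -0.3, 176.8]
force: [0.9, 3.7, -3.2]
opening: 0.242
clock: 15.6
tool_pos: [0.5333, -0.0288, 0.089]
tcp_rot: [-179.8, -0.3, 176.8]
force: [-0.4, 2.4, -3.0]
opening: 0.243
clock: 15.85
tool_pos: [0.5332, -0.0294, 0.089]
tcp_rot: [-179.8, -0.3, 176.8]
force: [-0.2, 3.3, -2.4]
opening: 0.243
```

```bash
python3 -m jog '[0,-0.03,0,0,0,0,-1,0,-0.05,0,0,0,0,-1]';python3 -m jog '[0,-0.03,0,0,0,0,-1,0,-0.05,0,0,0,0,-1]'; python3 -m jog '[0,-0.03,0,0,0,0,-1,0,-0.05,0,0,0,0,-1]'
```

```text
clock: 16.1
tool_pos: [0.5332, -0.0296, 0.089]
tcp_rot: [-179.8, -0.3, 176.8]
force: [-0.6, 5.5, -3.9]
opening: 0.249
clock: 16.35
tool_pos: [0.5333, -0.0298, 0.0889]
tcp_rot: [-179.9, -0.3, 176.8]
force: [-0.2, 5.5, -3.0]
opening: 0.241
clock: 16.6
tool_pos: [0.5333, -0.0297, 0.0888]
tcp_rot: [-179.9, -0.3, 176.8]
force: [-0.3, 6.1, -3.3]
opening: 0.245
```

```bash
python3 -m jog '[0,-0.05,0,0,0,0,-1,0,-0.08,0,0,0,0,-1]';python3 -m jog '[0,-0.1,0,0,0,0,-1,0,-0.1,0,0,0,0,-1]'
```

```text
clock: 16.85
tool_pos: [0.5333, -0.0298, 0.0887]
tcp_rot: [180.0, -0.3, 176.8]
force: [0.5, 7.9, -2.6]
opening: 0.245
clock: 17.1
tool_pos: [0.5334, -0.0299, 0.0884]
tcp_rot: [179.9, -0.3, 176.8]
force: [-0.5, 7.1, -4.0]
opening: 0.243
```

```bash
python3 -m jog '[0,-0.13,0,0,0,0,-1,0,-0.16,0,0,0,0,-1]';python3 -m jog '[0,-0.18,0,0,0,0,-1,0,-0.2,0,0,0,0,-1]'
```

```text
clock: 17.35
tool_pos: [0.5334, -0.0301, 0.0881]
tcp_rot: [179.8, -0.3, 176.8]
force: [-0.1, 10.5, -5.2]
opening: 0.242
clock: 17.6
tool_pos: [0.5335, -0.0302, 0.0876]
tcp_rot: [179.6, -0.3, 176.8]
force: [0.2, 12.6, -4.1]
opening: 0.247
```

```bash
python3 -m jog '[0,-0.22,0.03,0,0,0,-1,0,-0.24,0.03,0,0,0,-1,0,-0.24,0.03,0,0,0,-1,0,-0.24,0.03,0,0,0,-1,0,-0.24,0.03,0,0,0,-1]';python3 -m jog '[0,-0.24,0.03,0,0,0,-1,0,-0.24,0.03,0,0,0,-1,0,-0.24,0.03,0,0,0,-1,0,-0.24,0.03,0,0,0,-1,0,-0.24,0.03,0,0,0,-1]'
```

```text
clock: 18.23
tool_pos: [0.5335, -0.0303, 0.0873]
tcp_rot: [179.4, -0.3, 176.8]
force: [0.1, 12.3, -5.5]
opening: 0.244
clock: 18.85
tool_pos: [0.5334, -0.0303, 0.087]
tcp_rot: [179.2, -0.3, 176.8]
force: [-0.5, 13.7, -6.2]
opening: 0.247
```

```bash
python3 -m jog '[0,-0.26,0.03,0,0,0,-1,0,-0.27,0.03,0,0,0,-1,0,-0.27,0.03,0,0,0,-1,0,-0.27,0.03,0,0,0,-1,0,-0.27,0.03,0,0,0,-1]';python3 -m jog '[0,-0.27,0.05,0,0,0,-1,0,-0.28,0.05,0,0,0,-1,0,-0.28,0.05,0,0,0,-1,0,-0.28,0.05,0,0,0,-1,0,-0.28,0.05,0,0,0,-1]'
python3 - <<'E'
from h import *
print(manip.sense()['force'])
s=snap('side','side7'); crop(s,200,60,310,190,4.5,'s7'); s=snap('top','top7'); crop(s,90,120,290,240,4,'t7')
E
```

```text
clock: 19.48
tool_pos: [0.5334, -0.0304, 0.0865]
tcp_rot: [178.9, -0.3, 176.8]
force: [-0.4, 14.7, -6.2]
opening: 0.247
clock: 20.1
tool_pos: [0.5333, -0.0304, 0.0861]
tcp_rot: [178.7, -0.3, 176.8]
force: [0.0, 14.9, -6.8]
opening: 0.243
[ 0.04043982 14.90087191 -6.7828797 ]
```

View pics/s7.png

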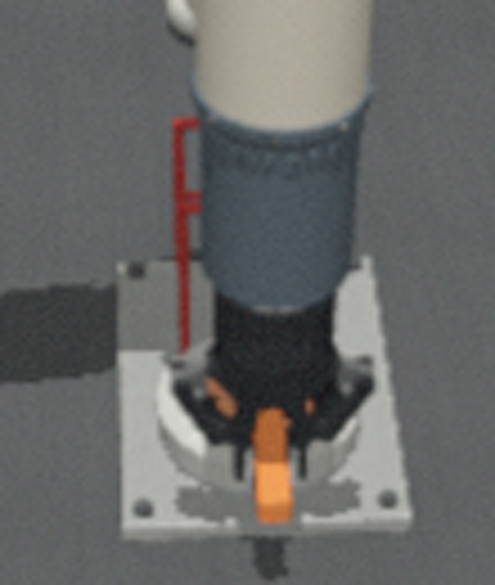

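View pics/t7.png

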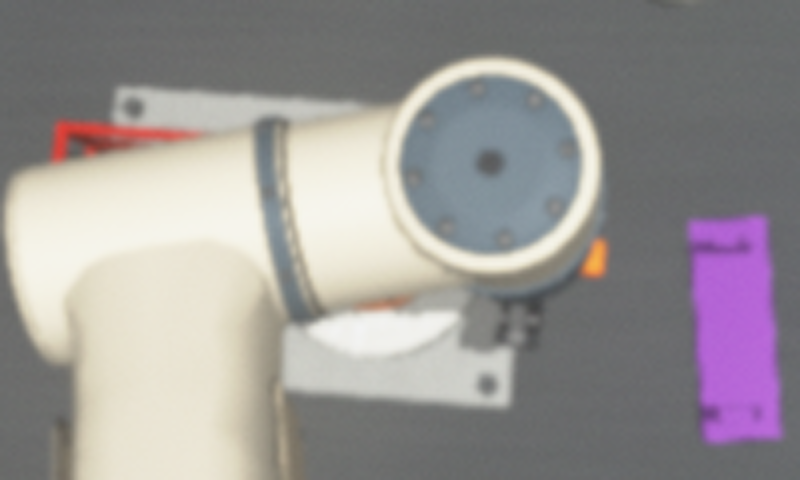

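```bash
python3 -m jog '[0,0.3,0.1,0,0,0,-1, 0.05,0.9,0.2,-0.013,0,0,-1, 0.05,0.9,0.3,-0.026,0,0,-1,0.05,0.9,0.3,-0.026,0,0,-1]';python3 - <<'E'
from h import *
print(manip.sense()['force'])
E
```

```text
clock: 20.7
tool_pos: [0.5338, -0.0215, 0.0893]
tcp_rot: [-179.8, -0.2, 176.8]
force: [-0.1, 0.1, -1.5]
opening: 0.244
[-0.06566528  0.09225379 -1.51493586]
```

```bash
python3 -m jog '[0,0,1,0,0,0,-1, 0,0,2,0,0,0,-1, 0,0,3,0,0,0,-1, 0,0,3.8,0,0,0,-1, 0,0,3.8,0,0,0,-1]'; python3 -m jog '[-0.1,-2,0,0,0,0,-1, -0.25,-5,0,0,0,0,-1, -0.45,-8.5,0,0,0,0,-1,-0.45,-8.5,0,0,0,0,-1]'
```

```text
clock: 21.32
tool_pos: [0.5343, -0.0214, 0.1282]
tcp_rot: [-179.8, -0.1, 176.8]
force: [-0.6, -0.6, -2.8]
opening: 0.237
clock: 21.82
tool_pos: [0.5292, -0.1083, 0.1276]
tcp_rot: [-179.8, -0.2, 176.7]
force: [-0.0, 0.7, -2.8]
opening: 0.244
```

```bash
python3 -m jog '[0,0,3,0,0,0,-1, 0,0,7,0,0,0,-1, 0,0,11,0,0,0,-1, 0,0,12.5,0,0,0,-1, 0,0,12.5,0,0,0,-1]'; python3 -m jog '[-0.47,-2.14,0,0,0,-0.152,-1, -0.95,-4.28,0,0,0,-0.304,-1, -1.42,-6.42,0,0,0,-0.456,-1, -1.9,-8.56,0,0,0,-0.608,-1, -2.37,-10.7,0,0,0,-0.76,-1]'; python3 -m jog '[-0.47,-2.14,0,0,0,-0.152,-1, -0.95,-4.28,0,0,0,-0.304,-1, -1.42,-6.42,0,0,0,-0.456,-1, -1.9,-8.56,0,0,0,-0.608,-1, -2.37,-10.7,0,0,0,-0.757,-1]'; python3 -m jog '[0,0,0,0,0,0,-1]'
python3 - <<'E'
from h import *
s=snap('side','side8'); crop(s,205,180,350,300,5,'s8'); s=snap('top','top8'); crop(s,90,130,230,230,5,'t8');crop(s,290,90,390,240,4,'t8r'); print(manip.sense())
E
```

```text
clock: 22.45
tool_pos: [0.5294, -0.1078, 0.2526]
tcp_rot: [-179.8, -0.1, 176.7]
force: [0.8, 0.3, -3.1]
opening: 0.244
clock: 23.08
tool_pos: [0.5047, -0.2148, 0.2499]
tcp_rot: [-179.7, -0.4, 132.9]
force: [0.2, 0.5, -3.3]
opening: 0.241
clock: 23.7
tool_pos: [0.4801, -0.3218, 0.2471]
tcp_rot: [-179.5, -0.5, 89.2]
force: [0.7, 0.8, -1.9]
opening: 0.242
clock: 23.82
tool_pos: [0.4791, -0.3223, 0.2445]
tcp_rot: [-179.3, -0.6, 89.1]
force: [0.0, 1.1, -2.8]
opening: 0.238
{'clock': 23.925, 'q': array([-18.52545442,  18.46092415,  10.81117406,  -0.38627917,
       -83.24352061, -72.14128525]), 'qvel': array([ 0.81784108, -0.77166094,  0.80072574,  0.35975384, -0.20786247,
        0.15608699]), 'joint_torque': array([-5.99242877e-01, -4.39568102e+01,  2.49949318e+01,  5.79586923e+00,
        2.32487347e-02, -8.18879530e-02]), 'tool_pos': array([ 0.47946124, -0.32107393,  0.2446691 ]), 'tcp_rot': array([-179.26700085,   -0.63838044,   89.28074066]), 'force': array([-0.48282481,  0.8551296 , -2.40253865]), 'wrist_torque': array([-0.01830299,  0.02873583,  0.0458948 ]), 'opening': 0.24324962412326928}
```

View pics/s8.png

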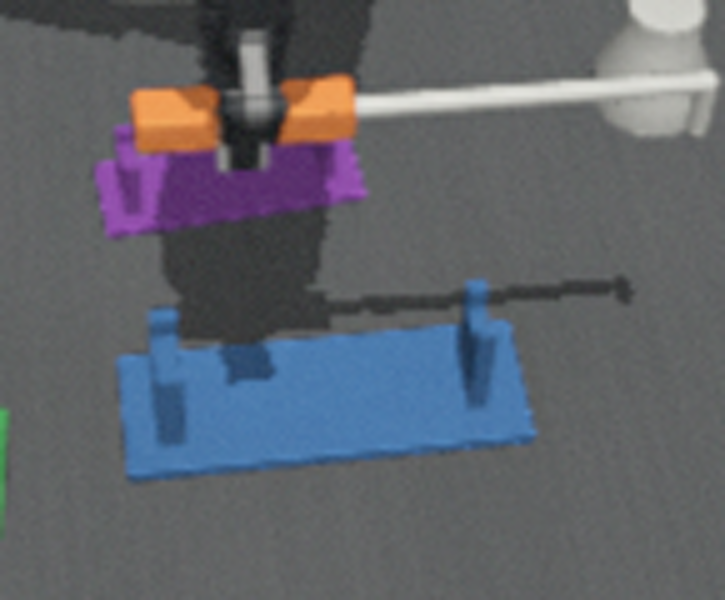

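View pics/t8.png

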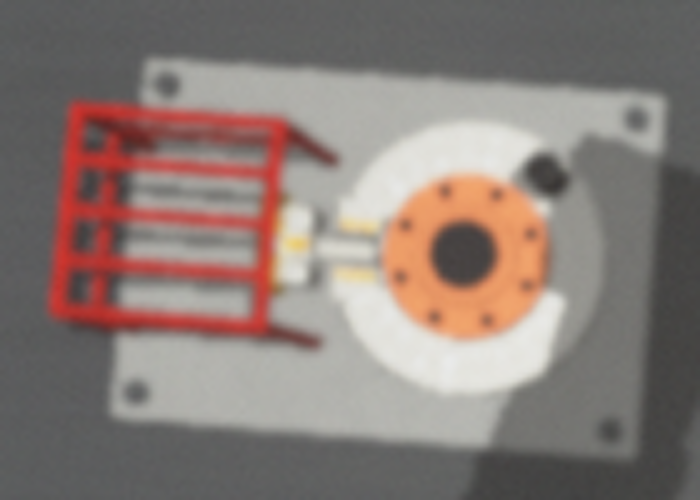

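View pics/t8r.png

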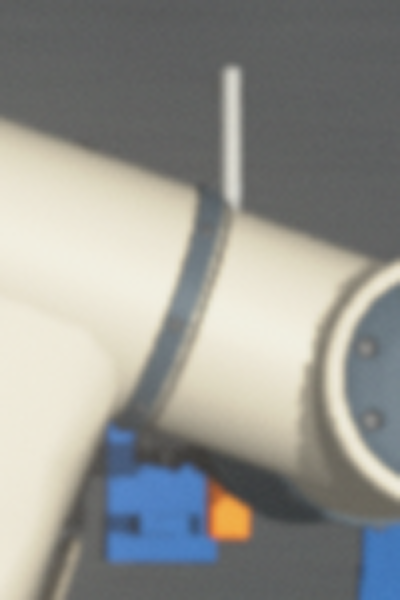

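Run:
```python
from h import *
s=load('top8')
px=lambda u,v,f,u0,v0:(u0+(u+.5)/f-.5,v0+(v+.5)/f-.5)
print('tip',at_z(s,*px(232,67,4,290,90),.250),'shaft',at_z(s,*px(233,190,4,290,90),.250),'tail',at_z(s,*px(230,541,4,290,90),.256))
for v in (75,100,130,160,190):
    q=px(232,v,4,290,90)
    z=s['z_map'][int(round(q[1]))-0,int(round(q[0]))-1:int(round(q[0]))+2];print(z, dep(s,*q))
s=load('side8')
for u,v in [(400,106),(450,102),(500,97),(600,90),(680,85)]:
    q=px(u,v,5,205,180); print(dep(s,*q))
```

```text
tip [ 0.69871172 -0.32433007  0.25      ] shaft [ 0.62755851 -0.32464895  0.25      ] tail [ 0.42978524 -0.32241386  0.256     ]
[1.1021838 1.1043596 1.1036217] [ 0.69534335 -0.32529705  0.24488356]
[1.1004719 1.1016494 1.0999858] [ 0.68034907 -0.32492933  0.24642616]
[1.0992239 1.1010091 1.1024845] [ 0.66306089 -0.32499841  0.24571553]
[1.1002327 1.0975251 1.1021671] [ 0.64524104 -0.32453917  0.24781256]
[1.0924128 1.0987016 1.0963205] [ 0.62844544 -0.32498319  0.24532043]
[ 0.55332    -0.32588119  0.24635934]
[ 0.57570779 -0.32815403  0.24893508]
[ 0.59944037 -0.32554596  0.2464604 ]
[ 0.64594604 -0.32581739  0.24586463]
[ 0.68314594 -0.32699125  0.24607952]
```

```bash
python3 -m jog '[0.25,-0.15,-4,-0.01,-0.005,0.008,-1, 0.25,-0.15,-8,-0.01,-0.005,0.008,-1, 0.25,-0.15,-12,-0.01,-0.005,0.008,-1, 0.25,-0.15,-14,-0.01,-0.005,0.008,-1, 0.25,-0.15,-14,-0.01,-0.005,0.008,-1]'; python3 -m jog '[0,0,0,0,0,0,-1]'
python3 - <<'E'
from h import *
s=snap('side','side9'); crop(s,205,180,350,300,5,'s9'); print(manip.sense()['tool_pos'],manip.sense()['tcp_rot'])
E
```

```text
clock: 24.55
tool_pos: [0.4807, -0.3211, 0.1024]
tcp_rot: [-179.3, -0.2, 89.8]
force: [-0.2, 0.4, -1.6]
opening: 0.243
clock: 24.68
tool_pos: [0.4815, -0.3211, 0.1035]
tcp_rot: [-179.4, -0.1, 89.9]
force: [0.5, 0.5, -1.8]
opening: 0.247
[ 0.48135896 -0.32091624  0.10333865] [-1.79366067e+02 -1.64921565e-01  8.99206969e+01]
```

View pics/s9.png

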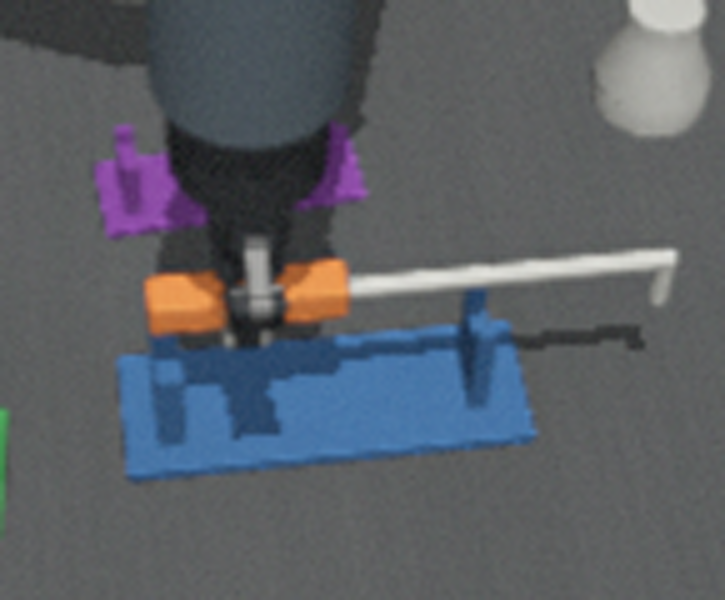

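```bash
python3 -m jog '[0.05,-0.16,0,0,-0.003,-0.003,-1, 0.05,-0.16,-0.8,0,-0.003,-0.003,-1, 0.05,-0.16,-1.6,0,-0.003,-0.003,-1, 0.05,-0.16,-2.4,0,-0.003,-0.003,-1, 0.05,-0.16,-2.4,0,-0.003,-0.003,-1]'
```

```text
clock: 25.35
tool_pos: [0.4811, -0.3222, 0.0782]
tcp_rot: [-179.4, -0.2, 89.7]
force: [-0.7, -0.2, -1.9]
opening: 0.244
```

```bash
python3 -m jog '[0.05,-0.04,-0.4,0,-0.003,0,-1, 0.05,-0.04,-0.8,0,-0.003,0,-1, 0.05,-0.04,-1.1,0,-0.003,0,-1, 0.05,-0.04,-1.15,0,-0.003,0,-1]'
python3 - <<'E'
from h import *
s=snap('side','side10'); crop(s,205,180,350,300,5,'s10'); print(manip.sense()['tool_pos'],manip.sense()['force'])
E
```

```text
clock: 25.85
tool_pos: [0.4816, -0.3226, 0.0665]
tcp_rot: [-179.6, -0.2, 89.7]
force: [0.1, 0.1, -2.2]
opening: 0.244
[ 0.48164284 -0.32266106  0.06657656] [-0.2348448  -0.19183658 -1.86602869]
```

View pics/s10.png

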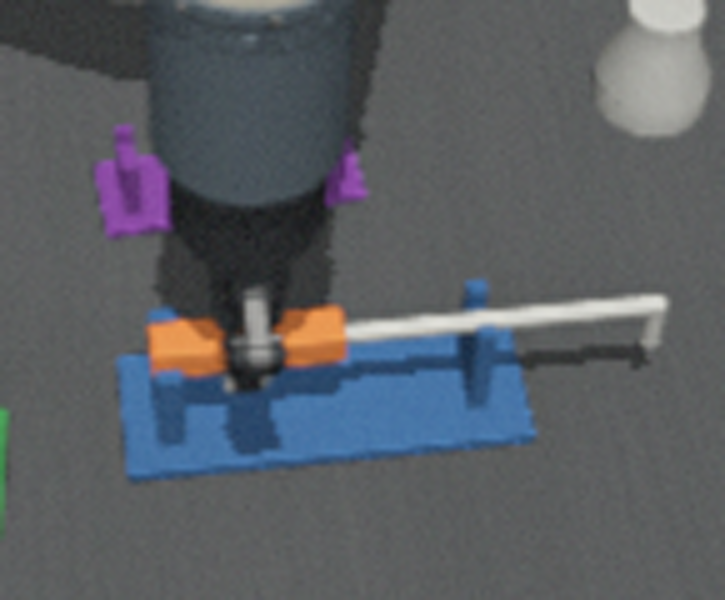

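```bash
python3 -m jog '[0,0,-0.05,0,0,0,-1,0,0,-0.05,0,0,0,-1,0,0,-0.05,0,0,0,-0.4,0,0,-0.05,0,0,0,0.2,0,0,-0.05,0,0,0,1]' 30;python3 -m jog '[0,0,0,0,0,0,1,0,0,0,0,0,0,1,0,0,3,0,0,0,1,0,0,7,0,0,0,1,0,0,12,0,0,0,1]'; python3 -m jog '[-2,5,3,0,0,0,1,-4,10,3,0,0,0,1,-6,15,3,0,0,0,1,-7,20,3,0,0,0,1,-7,25,3,0,0,0,1]'
python3 - <<'E'
from h import *
s=snap('side','side11'); crop(s,205,60,350,300,2.4,'s11'); s=snap('top','top11'); crop(s,290,100,410,250,4,'t11');print(manip.sense()['tool_pos'])
E
```

```text
clock: 26.52
tool_pos: [0.4818, -0.3228, 0.0663]
tcp_rot: [-179.6, -0.2, 89.7]
force: [-0.1, -0.3, 1.0]
opening: 0.712
clock: 27.15
tool_pos: [0.4812, -0.3224, 0.1867]
tcp_rot: [-179.5, -0.3, 89.7]
force: [1.1, 0.1, -0.1]
opening: 1.0
clock: 27.78
tool_pos: [0.4103, -0.0711, 0.2172]
tcp_rot: [-179.6, -0.3, 89.7]
force: [0.8, 0.2, -0.7]
opening: 1.003
[ 0.41100644 -0.0691131   0.21718135]
```

View pics/s11.png

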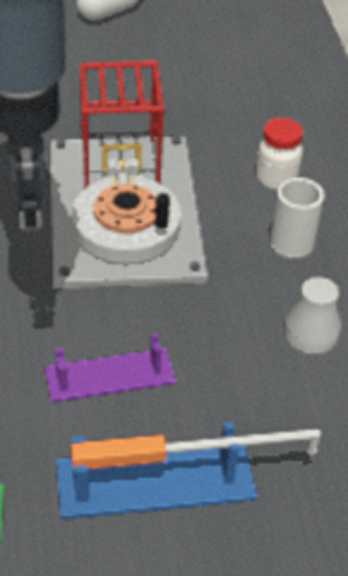

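View pics/top11.png

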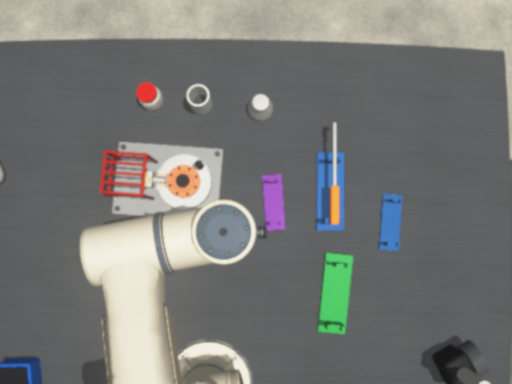

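View pics/t11.png

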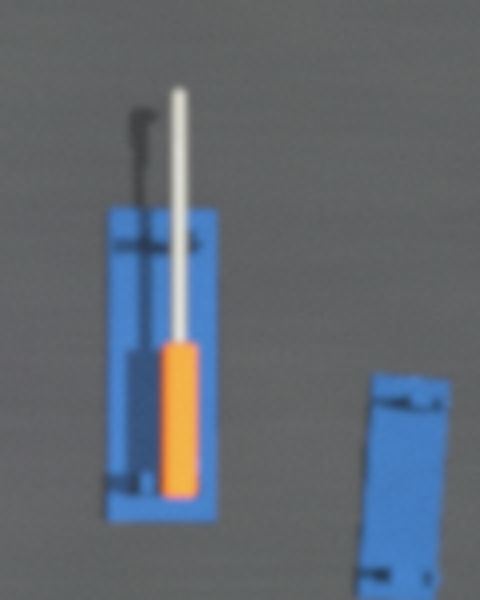

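Run:
```python
from h import *
s=load('side11'); crop(s,225,75,300,165,6,'s11b')
a=load('top0')['frame'].astype(int);b=load('top11')['frame'].astype(int)
print('rod region diff',np.abs(a-b)[110:240,310:350].max(), 'bystanders',np.abs(a-b)[75:125,130:280].max())
o=np.array([.5395,.0724]);th=np.radians(-3.15);f=lambda x,y,z:(o[0]+np.cos(th)*x-np.sin(th)*y,o[1]+np.sin(th)*x+np.cos(th)*y,z)
for t in (.02,.027,.03): print(t,[tuple(((np.array(proj(s,f(x,.134-t,.072)))-[225,75])*6+2.5).round(0)) for x in(-.024,.024)])
```

```text
rod region diff 72 bystanders 29
0.02 [(np.float64(138.0), np.float64(270.0)), (np.float64(224.0), np.float64(267.0))]
0.027 [(np.float64(138.0), np.float64(278.0)), (np.float64(225.0), np.float64(275.0))]
0.03 [(np.float64(139.0), np.float64(282.0)), (np.float64(226.0), np.float64(279.0))]
```

View pics/s11b.png

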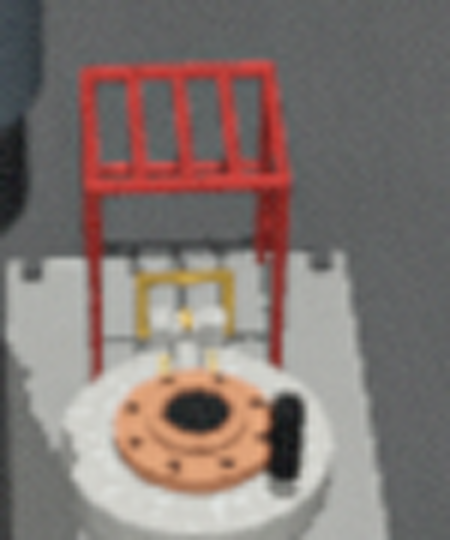

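```bash
python3 -m jog '[0,0,0,0,0,0,1,0,0,0,0,0,0,1]'
python3 - <<'E'
from h import *
order.job_done(); print(manip.sense()['clock'])
E
```

```text
clock: 28.12
tool_pos: [0.4111, -0.0696, 0.2172]
tcp_rot: [-179.6, -0.3, 90.0]
force: [-0.3, 0.0, -0.0]
opening: 0.997
the job is handed in; nothing more can be done
the job is handed in; nothing more can be done
```

The job is done and handed in at about 28 s, though two of my last checks are less certain than the rest. I turned the plate by its post and took the hook from the larger blue rack. I reached it under the guard, hooked the loop and drew the bolt to a hard stop. Then I held it there at about 12–15 N for some 2.5 s, with the last 1.2 s at about 15 N, and put the hook back where it lay.

**Checks that passed:**
- **Plate:** the notch was about 0.2 mm off the bolt line before the pull, roughly 0.003 rad. Afterwards the picture shows the bolt in the notch.
- **Bolt:** the highest wrist reading along the pull was 14.9 N. The stop came where full travel was predicted, with the tool at y = −0.0296 m against −0.0295 m.
- **Rack:** the hook was set down within 0.5 mm of the pose I gripped it in, and the last pictures show it in both rests with the leg down. The gripper is open and well clear.
- **Bystanders:** they look the same in the last top picture as in the first.

**Less certain:**
- **Bolt travel in the picture:** the side camera puts the loop bar between 27 and 30 mm of travel, and its calibration error is about as large as that gap. For fully home I rely on the hard stop and the travel measured at the tool.
- **First against last picture of the rod:** a pixel comparison was not identical there (maximum difference 72 of 255). I took that to be small edge and shadow changes and did not look into it further.

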